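# Stow the telescopic mast of a bench receiver

## Robot

A 6-joint arm with a two-finger parallel gripper is mounted at the origin on the work surface. World frame = base frame: x ahead of the robot, y to its left, z up, the work surface at z = 0. Lengths are in mm, angles in rad, forces in N, time in s.
With the tool pointing down it reaches from about 350 to 775 mm from the base axis. Payload 7.3 kg.
Tool frame: the origin (TCP) lies midway between the tips of the shut fingers; the grasp point (between the pads) lies 19 mm behind it (bot.tcp_to_grasp is the distance from the TCP to the grasp point, in mm); z points along the fingers, y is the line along which they close (so a half turn about z gives the same grasp; the last joint's range is limited). The gripper opens to 92 mm and grips with 3 to 60 N. Pads are 19 mm wide; open, the fingers measure 130 mm over their backs; the gripper's body (75 mm by 190 mm) begins 47 mm behind the grasp point.
Start: joints at [1.175, 0.342, 1.524, -0, 1.275, -0.146], TCP at [129.769, 508.729, 226.741] pointing down, gripper open.
Joint ranges: [-2.53, 2.53], [-0.77, 2.02], [0.04, 2.7], [-1, 4.14], [0.28, 2.66], [-3.11, 3.11]. Speed limits (rad/s): [2.57, 2.57, 3.14, 3.14, 3.14, 3.14].

## Interface

Orientations are given as [roll, pitch, yaw] about the fixed x, y, z axes, in that order (R = Rz(yaw) Ry(pitch) Rx(roll)).
In Python, from plant import bot, viewer gives the robot as it stands. The module is installed in compiled form; this text tells all that it offers.
- The arm moves only by the shell command python3 -m handwheel 'ROWS'. ROWS is text: rows parted by semicolons, each of 7 numbers parted by spaces: the shift along the tool's x, y, z scaled (see below), then the turn, a rotation vector about the tool's x, y, z scaled (see below), then the opening, from -1 (shut) to 1 (fully open), so that 0 is half open. In form: tx ty tz rx ry rz gripper; .... A call has 1 to 8 rows; each row is the pose to reach, as a shift and turn from the pose commanded when the call began, along the tool's axes at that moment, turning the shorter way round; what a row does not reach only later rows make up. The controller multiplies each number of a shift by 10 cm and each number of a turn by pi rad. A row lasts 1/12 s, in which the tool goes at most 41.7 mm and 7.16 degrees, less where a joint would pass 70% of its speed; a pose out of reach is approached as far as the arm can. A call with a number of a shift or a turn outside -1 to 1 is refused whole. A call with a gripper value outside its range is refused whole. The fingers move at their own pace and stop on an object; the grip force is fixed at half the most. Time passes only in rows, so rows that repeat a pose let the fingers close. It gives the time, the measured TCP pose, the force, the opening and the grip force at its end, in the units of the state.
- bot.get_obs(): the state, without advancing time (a new reading comes with each control period).
- viewer.capture(name): name is "scene" or "top" or "wrist"; returns a dict with "frame" (420x560x3 uint8, red, green, blue), "fov_y" (degrees; the focal length in pixels is half the picture's height over the tangent of half this angle, whatever the lens; pixels are square), "cx", "cy" (the principal point, pixels), "T" (4x4, takes a point from camera to world coordinates). Camera axes: x right, y down, z forward; pixel columns grow to the right and rows downward; lengths in mm; the calibration is good to about 2 mm. A picture is of the moment at which its call begins. There is no depth.
- bot.close_job(): hands the job in; it is judged then, once.
Trained networks look in a picture, given as the dict that the camera call returned (one of the last four; its "shot" number tells which), for a name from the list of things; names that differ only in an ending like _2 or _b are one class to them, and where a whole thing is asked for, a point or a joint stands for the part that bears it (a point fixed in the world has none). Each returns a list of dicts, best first, with "score" (0 to 1); they miss things now and then, are a little off and sometimes report something else, mostly with a low value. They report only what shows in the picture. A call takes as long as a camera call.
- viewer.recognise(target, picture): "centre" ([column, row] in pixels, amid what is visible of it).
- viewer.cut_out(target, picture): "pixels" (420x560 bool, what is visible of it) and "centre" ([column, row] in pixels, amid what is visible of it).
The state is a dict: "time": time; "joint_positions": joint angles; "dq": joint speeds; "tau": joint torques, N m; "tool_pos": TCP position; "tcp_rot": TCP orientation; "contact_force": force on the tool from outside, world axes, zero at the start; "moment": the same for the moment, N m; "grip_width": finger opening in mm; "finger_force": force on a finger pad.
Only numpy, scipy, OpenCV 4.12 (cv2) and the standard library are available. Lean on these libraries where they do the work, as an engineer would, in place of code of your own. Each camera call takes 0.05 s, during which the arm holds its last target. There are 200 camera calls.

## Task

Stow the receiver's telescopic mast. Keeping it upright, slide the tubes fully home, innermost first: first the thin brass tube with the red cap into the aluminium one, then the aluminium tube with the yellow collar into the dark outer tube; then fold the collapsed mast down flat onto its rubber saddle and let go. Leave the things lying around the receiver undisturbed.

Things in the scene. Friction and masses are not known exactly. Their poses are not given: they have to be found in the camera images.
- receiver: beige bench instrument fixed to the bench, 170 (x) by 250 (y) by 55 mm high, display and knobs (up to 67 mm above the bench) on its top panel near its -x edge. Origin: centre of its underside, at bench height. The mast stands in a dark steel yoke on its top, at x = +35, y = +85 mm; yoke 50 mm wide in x, 36 mm in y, its top 110 mm above the bench. The mast folds down towards the receiver's own -y, above the top panel.
- pivot (a point): centre of the mast's hinge, 100 mm above the bench (45 mm above the top panel). Hinge axis = the receiver's x axis. The dark steel outer tube (24 mm diameter) runs from here to 85 mm from the hinge. The rubber saddle, 30 mm wide in x, lies 29 to 43 mm from the hinge on the -y side, its top 13 mm lower than the hinge.
- collar (a point): centre of the yellow collar at the upper end of the aluminium middle tube (18 mm diameter); collar 25 mm diameter, 12 mm long. Its z axis runs along the mast, outwards. Fully home it rests on the outer tube's end and this point is 91 mm from the hinge.
- cap_top (a point): centre of the flat top face of the red cap on the brass inner tube (12 mm diameter); cap 24 mm diameter, 18 mm long. Its z axis runs along the mast, outwards. With both tubes fully home the cap rests on the yellow collar and this point is 115 mm from the hinge.
- mast (a joint): mast hinge angle in rad: 0 upright (start, and a stop), 1.571 folded down flat on the saddle (a stop). Stiff: stays where it is left, needs about 0.25 N m to turn; pinched along the hinge axis the tube turns and slips a little between the fingers, so finish by pressing it down from above, against the stop.
- middle_tube (a joint): how far the aluminium middle tube sticks out of the outer tube, in m: 0 fully home, 0.065 fully out. Stiff slide, about 9 N to move; stays where it is left. It carries the inner tube along.
- inner_tube (a joint): how far the brass inner tube sticks out of the middle tube, in m: 0 fully home, 0.065 fully out. Easier slide, about 3 N to move, so that a push down on the cap moves it first; stays where it is left.
- breadboard: loose white breadboard, 55 by 165 by 10 mm with small parts up to 17 mm high, to the receiver's -y side; origin centre of its underside. Bystander.
- pot: loose blue ceramic cup, 76 mm diameter, 75 mm high, to the receiver's +y side; origin centre of its underside. Bystander.
- screwdriver: loose orange screwdriver, 170 mm long, lying on the bench beyond the receiver (+x side). Bystander.

How it is judged:
By the outcome, as a careful person would: the job done as asked, in the order asked, and still so for the second after the job is handed in, with the robot touching nothing.
It also fails if it takes over 59 s, if anything falls off the work surface, if the arm or the gripper's body presses on something with over 40 N, if the wrist force passes 120 N, or if a joint passes its speed limit or range.

## Working session

There is one attempt and no reset: what is moved stays moved. The work goes in short steps, Python scripts to look and compute and a shell command to move; the robot and the scene stay as the last step left them, time stands still between calls to the robot, and variables do not carry over. Pictures are saved under pics/ and viewed, at most 10 in all, crops included, and the job is handed in when it is done.

```bash
mkdir -p pics
cat > h.py <<'E'
import numpy as np, cv2
from scipy.spatial.transform import Rotation as R
from plant import bot, viewer
def ray(p,uv):
    T=np.array(p["T"]);f=210/np.tan(np.radians(p["fov_y"])/2)
    d=T[:3,:3]@np.array([(uv[0]-p["cx"])/f,(uv[1]-p["cy"])/f,1]);return T[:3,3],d/np.linalg.norm(d)
def tri(rs):
    A=sum(np.eye(3)-np.outer(d,d) for o,d in rs);b=sum((np.eye(3)-np.outer(d,d))@o for o,d in rs);return np.linalg.solve(A,b)
def atz(r,z): o,d=r;return o+d*(z-o[2])/d[2]
def proj(p,X):
    T=np.array(p["T"]);f=210/np.tan(np.radians(p["fov_y"])/2);c=T[:3,:3].T@(np.array(X)-T[:3,3]);return [p["cx"]+f*c[0]/c[2],p["cy"]+f*c[1]/c[2]]
E
python3 - <<'E'
from h import *
np.set_printoptions(precision=1,suppress=True)
o=bot.get_obs();print(o["time"],o["tool_pos"],o["tcp_rot"],o["contact_force"],o["grip_width"])
P={n:viewer.capture(n) for n in("scene","top")}
cv2.imwrite("pics/a.png",np.vstack([P[n]["frame"] for n in P])[:,:,::-1][::1] if 0 else cv2.resize(np.hstack([P[n]["frame"] for n in P])[:,:,::-1],(800,300)))
for n in P: cv2.imwrite(f"pics/{n}.png",P[n]["frame"][:,:,::-1])
for t in("receiver","pivot","collar","cap_top","breadboard","pot","screwdriver"):
    for n in P:
        r=viewer.recognise(t,P[n]);print(t,n,[(np.round(x["centre"]),round(x["score"],2)) for x in r[:2]])
    rr=[viewer.recognise(t,P[n]) for n in P]
    if all(rr):
        rs=[ray(P[n],r[0]["centre"]) for n,r in zip(P,rr)];X=tri(rs);print("  ",X,[proj(P[n],X) for n in P])
E
```

```text
0.0 [129.6 508.3 226. ] [-3.1 -0.   2.9] [-0.1  0.1 -0.8] 91.80034825833644
receiver scene [(array([297., 235.]), 0.59)]
receiver top [(array([270., 216.]), 0.65)]
   [530.7  69.4  40.1] [[np.float64(296.232244937449), np.float64(235.17749414407686)], [np.float64(269.66677852591226), np.float64(217.01035751980837)]]
pivot scene []
pivot top [(array([265., 216.]), 0.86), (array([219., 230.]), 0.59)]
collar scene [(array([334., 192.]), 0.85)]
collar top [(array([216., 228.]), 0.72)]
   [509.6 162.9 273.6] [[np.float64(333.16845043488524), np.float64(191.62098302973342)], [np.float64(215.1718139672161), np.float64(229.55763406033319)]]
cap_top scene [(array([332., 180.]), 0.74)]
cap_top top [(array([214., 229.]), 0.66)]
   [512.3 160.  304.7] [[np.float64(332.74578429301437), np.float64(180.277019423184)], [np.float64(214.28215730819326), np.float64(228.68570690909797)]]
breadboard scene [(array([218., 232.]), 0.73)]
breadboard top [(array([329., 151.]), 0.66), (array([214., 226.]), 0.6)]
   [688.9 -71.3  -3.3] [[np.float64(216.30765177394136), np.float64(231.58989771097612)], [np.float64(328.3799975710801), np.float64(152.28988996819476)]]
pot scene [(array([389., 249.]), 0.86)]
pot top [(array([200., 292.]), 0.78)]
   [361.2 224.6  54.1] [[np.float64(390.1544401275961), np.float64(248.97644424901972)], [np.float64(200.879247058774), np.float64(290.7218456505303)]]
screwdriver scene [(array([256., 284.]), 0.85)]
screwdriver top [(array([248., 157.]), 0.91)]
   [675.  123.4   2.3] [[np.float64(255.2959418930242), np.float64(283.7834788833994)], [np.float64(248.09293191259098), np.float64(156.8717901801941)]]
```

View pics/scene.png

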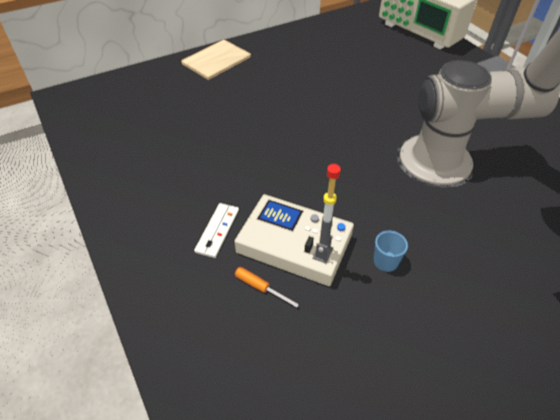

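View pics/top.png

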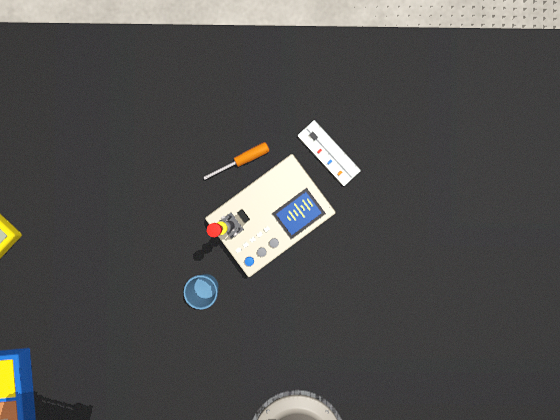

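The scene shows the red cap at (333,172), the yellow collar at (329,199), and the receiver turned about 36°. The top view agrees, with receiver corners near (293,155), (335,213), (249,277) and (206,218). Next I'll refine the mast axis and yaw.

Run:
```python
from h import *
np.set_printoptions(precision=1,suppress=True)
o=bot.get_obs();print(o["tcp_rot"],o["tool_pos"])
P={n:viewer.capture(n) for n in("scene","top")}
C={}
for n,win in(("scene",(150,215,315,350)),("top",(205,250,195,250))):
    a,b,c,d=win;h=cv2.cvtColor(P[n]["frame"],cv2.COLOR_RGB2HSV)[a:b,c:d]
    sat=(h[...,1]>170)&(h[...,2]>110)
    for k,m in(("red",sat&((h[...,0]<6)|(h[...,0]>174))),("yel",sat&(abs(h[...,0].astype(int)-29)<5))):
        v,u=np.nonzero(m);C[n,k]=(u.mean()+c,v.mean()+a);print(n,k,C[n,k],len(u),u.min()+c,u.max()+c,v.min()+a,v.max()+a)
for k,z in(("red",336),("yel",256)):
    print(k,tri([ray(P[n],C[n,k]) for n in P]),[atz(ray(P[n],C[n,k]),z+(9 if n=="top" and k=="red" else 0)) for n in P])
m=viewer.cut_out("receiver",P["top"])[0]["pixels"].astype(np.uint8)
# top panel outline by colour
cs,_=cv2.findContours(m,cv2.RETR_EXTERNAL,cv2.CHAIN_APPROX_NONE);c=max(cs,key=cv2.contourArea)
box=cv2.boxPoints(cv2.minAreaRect(c));W=np.array([atz(ray(P["top"],b),50) for b in box]);print(box,W)
for i in range(4):
    e=W[(i+1)%4]-W[i];print(np.linalg.norm(e),np.degrees(np.arctan2(e[1],e[0])))
print("centre",W.mean(0))
```

```text
[3.1 0.  2.9] [129.8 508.7 226.7]
scene red (np.float64(333.16993464052285), np.float64(170.79084967320262)) 153 327 339 164 178
scene yel (np.float64(329.27906976744185), np.float64(198.61627906976744)) 86 324 335 193 203
top red (np.float64(213.6904761904762), np.float64(229.69642857142858)) 168 207 221 223 237
top yel (np.float64(222.94444444444446), np.float64(226.96296296296296)) 54 218 226 222 234
red [511.8 157.5 328. ] [array([517.4, 163.8, 336. ]), array([512.2, 155.2, 345. ])]
yel [511.9 153.6 245.1] [array([516.7, 162.3, 256. ]), array([513.7, 151.3, 256. ])]
[[199.4 221.4]
 [291.2 152.8]
 [335.6 212.3]
 [243.8 280.9]] [[519.1 230.6  50. ]
 [679.1  21.   50. ]
 [543.  -82.4  50. ]
 [383.7 127.3  50. ]]
263.681831388528 -52.64976518062973
170.93660096730173 -142.76474833144513
263.3270354815014 127.21675116504888
170.3227770641033 37.35442942623678
centre [531.2  74.1  50. ]
```

```bash
python3 -m handwheel '0 0 -0.4 0 0 0.04 -1; 0 0 -0.8 0 0 0.08 -1; 0 0 -1 0 0 0.12 -1; 0 0 -1 0 0 0.16 -1; 0 0 -1 0 0 0.2 -1; 0 0 -1 0 0 0.215 -1; 0 0 -1 0 0 0.215 -1'
python3 -m handwheel '-0.4 0.1 -0.2 0 0 0 -1; -0.8 0.2 -0.5 0 0 0 -1; -1 0.2 -0.5 0 0 0 -1; -1 0.2 -0.5 0 0 0 -1'
```

```text
time: 2.23
tool_pos: [129.8, 508.7, 326.9]
tcp_rot: [3.141, -0.0, 2.215]
contact_force: [-0.5, -0.4, 0.0]
grip_width: 50.0
finger_force: 0.0
time: 2.57
tool_pos: [209.2, 438.7, 379.3]
tcp_rot: [3.137, 0.001, 2.215]
contact_force: [-0.1, 1.1, 0.2]
grip_width: 23.1
finger_force: 0.0
```

```bash
for i in 1; do python3 -m handwheel '-0.4 0.1 0 0 0 0 -1; -0.8 0.2 0 0 0 0 -1; -1 0.2 0 0 0 0 -1; -1 0.2 0 0 0 0 -1'; done
python3 -m handwheel '-0.4 0.1 0 0 0 0 -1; -0.8 0.2 0 0 0 0 -1; -1 0.2 0 0 0 0 -1; -1 0.2 0 0 0 0 -1'
python3 -m handwheel '-0.4 0.1 0 0 0 0 -1; -0.8 0.2 0 0 0 0 -1; -1 0.2 0 0 0 0 -1; -1 0.2 0 0 0 0 -1; -1 0.2 0 0 0 0 -1'
python3 - <<'E'
from h import *
np.set_printoptions(precision=1,suppress=True)
o=bot.get_obs();print(o["tool_pos"],o["tcp_rot"])
p=viewer.capture("wrist");cv2.imwrite("pics/w1.png",p["frame"][:,:,::-1])
print(np.array(p["T"]),[proj(p,(512,157,z)) for z in(345,256)])
r=viewer.recognise("cap_top",p);print(r);[print(atz(ray(p,x["centre"]),345)) for x in r]
E
```

```text
time: 2.9
tool_pos: [284.1, 370.7, 376.4]
tcp_rot: [-3.141, 0.001, 2.214]
contact_force: [0.4, -0.7, 0.2]
grip_width: 0.8
finger_force: 0.0
time: 3.23
tool_pos: [360.0, 303.4, 376.1]
tcp_rot: [-3.141, 0.001, 2.214]
contact_force: [0.2, 0.2, -0.1]
grip_width: 0.5
finger_force: 0.0
time: 3.65
tool_pos: [434.1, 237.9, 376.3]
tcp_rot: [-3.141, -0.001, 2.216]
contact_force: [-0.8, 0.2, -0.1]
grip_width: 0.8
finger_force: 0.0
[434.1 237.9 376.3] [-3.1 -0.   2.2]
[[  0.8   0.6   0.2 391.8]
 [  0.6  -0.8  -0.2 294.2]
 [ -0.    0.3  -1.  535.6]
 [  0.    0.    0.    1. ]] [[np.float64(303.3636223733887), np.float64(383.87445132372056)], [np.float64(298.2851138506674), np.float64(313.3224964613759)]]
[]
```

View pics/w1.png

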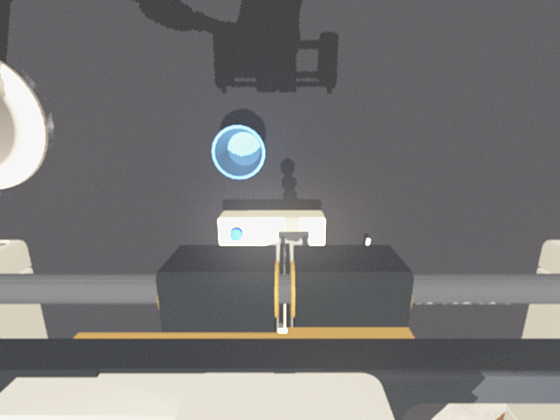

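The wrist view shows the fingers' backs, the pot at (238,152) and the receiver's edge square to the tool. The mast is hidden behind the fingers, so I'll go above the cap and compare in the scene camera.

```bash
python3 -m handwheel '-0.4 0.05 0 0 0 0 -1; -0.8 0.1 0 0 0 0 -1; -1 0.15 0 0 0 0 -1; -1 0.15 0 0 0 0 -1; -1 0.15 0 0 0 0 -1'
python3 -m handwheel '-0.12 0 0.1 0 0 0 -1; -0.12 0 0.1 0 0 0 -1; -0.12 0 0.1 0 0 0 -1'
python3 - <<'E'
from h import *
o=bot.get_obs();tp=o["tool_pos"];print(tp)
p=viewer.capture("scene");print(proj(p,tp),proj(p,(512,157,345)))
u,v=map(int,proj(p,tp));f=p["frame"][v-60:v+80,u-80:u+100,::-1];print(u-80,v-60)
cv2.imwrite("pics/s2.png",cv2.resize(f,None,fx=4,fy=4,interpolation=cv2.INTER_CUBIC))
E
```

```text
time: 4.17
tool_pos: [506.1, 167.4, 376.4]
tcp_rot: [-3.141, -0.001, 2.217]
contact_force: [-0.6, 0.3, 0.0]
grip_width: 0.2
finger_force: 0.0
time: 4.42
tool_pos: [512.9, 157.5, 366.0]
tcp_rot: [-3.14, -0.001, 2.217]
contact_force: [0.1, -0.4, -0.0]
grip_width: 0.5
finger_force: 0.0
[512.89217653 157.48010925 366.03520993]
[np.float64(334.8609264635767), np.float64(156.23822378460412)] [np.float64(334.0136974277899), np.float64(164.20417550247825)]
254 96
```

View pics/s2.png

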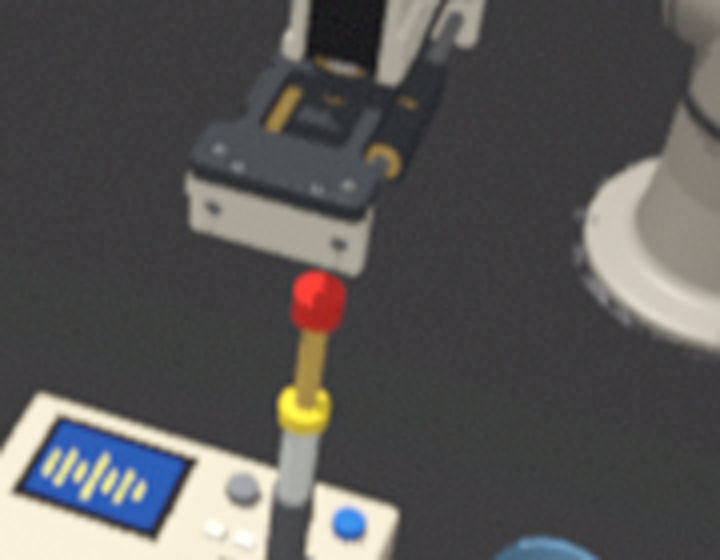

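The crop shows the cap top at about (334,167), directly under the body, where the projected cap (334,164) was expected. Aligned; pushing down.

```bash
python3 -m handwheel '0 0 0.1 0 0 0 -1; 0 0 0.2 0 0 0 -1; 0 0 0.3 0 0 0 -1; 0 0 0.4 0 0 0 -1; 0 0 0.4 0 0 0 -1'
python3 -m handwheel '0 0 0.1 0 0 0 -1; 0 0 0.2 0 0 0 -1; 0 0 0.3 0 0 0 -1; 0 0 0.38 0 0 0 -1; 0 0 0.38 0 0 0 -1'
python3 - <<'E'
from h import *
o=bot.get_obs();tp=o["tool_pos"];print(tp,o["contact_force"],o["moment"])
p=viewer.capture("scene");f=p["frame"][110:270,230:410,::-1]
cv2.imwrite("pics/s3.png",cv2.resize(f,None,fx=3.5,fy=3.5,interpolation=cv2.INTER_CUBIC))
E
```

```text
time: 4.88
tool_pos: [512.8, 157.4, 325.6]
tcp_rot: [-3.14, -0.001, 2.217]
contact_force: [0.2, 0.4, 0.7]
grip_width: 0.4
finger_force: 0.0
time: 5.3
tool_pos: [513.1, 157.1, 287.5]
tcp_rot: [-3.14, -0.001, 2.217]
contact_force: [-0.1, 0.1, 0.0]
grip_width: 0.5
finger_force: 0.0
[513.13541214 157.08735526 287.46253127] [-0.05060902  0.06379122  0.02952728] [-0.02065688 -0.0040658   0.00582827]
```

View pics/s3.png

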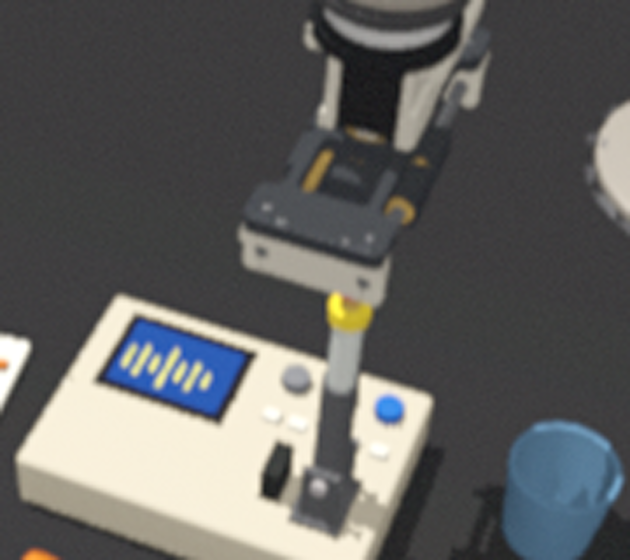

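```bash
python3 -m handwheel '0 0 0.03 0 0 0 -1'; python3 -m handwheel '0 0 -0.4 0 0 0 -1; 0 0 -0.8 0 0 0 -1; 0 0 -0.8 0 0 0 -1; 0 0 -0.8 0 0 0 -1'
python3 - <<'E'
from h import *
o=bot.get_obs();tp=o["tool_pos"];print(tp,o["contact_force"],o["moment"])
p=viewer.capture("scene");f=p["frame"][110:270,230:410,::-1]
cv2.imwrite("pics/s4.png",cv2.resize(f,None,fx=3.5,fy=3.5,interpolation=cv2.INTER_CUBIC))
E
```

```text
time: 5.43
tool_pos: [514.1, 157.0, 286.3]
tcp_rot: [3.14, 0.001, 2.216]
contact_force: [-0.5, 1.0, 3.0]
grip_width: 0.5
finger_force: 1.4
time: 5.77
tool_pos: [514.7, 157.0, 368.4]
tcp_rot: [3.136, 0.003, 2.216]
contact_force: [-0.3, 0.7, -0.4]
grip_width: 0.3
finger_force: 0.0
[514.65896764 157.04208593 368.3651011 ] [-0.32497949  0.68475871 -0.39921973] [-0.07142506 -0.00298239 -0.02148322]
```

View pics/s4.png

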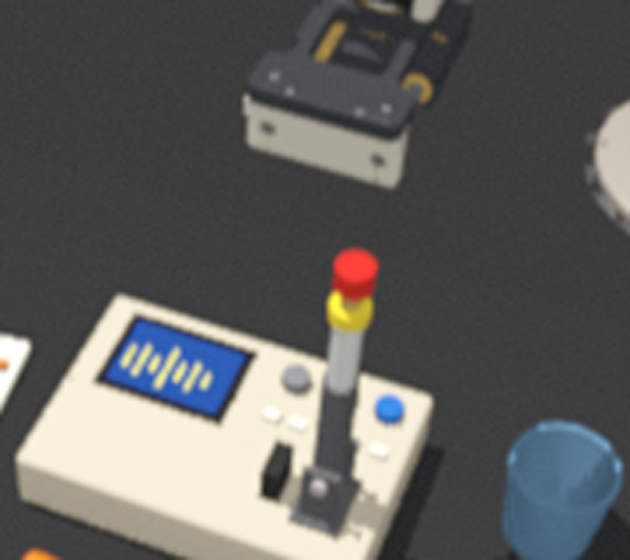

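The cap is nearly down on the yellow collar, with brass just visible at crop (350,300), the mast is upright, and the push read 3 N. I'll continue the same stroke.

```bash
python3 -m handwheel '0 0 0.4 0 0 0 -1; 0 0 0.78 0 0 0 -1; 0 0 0.82 0 0 0 -1; 0 0 0.86 0 0 0 -1; 0 0 0.9 0 0 0 -1; 0 0 0.95 0 0 0 -1; 0 0 1 0 0 0 -1'
python3 -m handwheel '0 0 0.08 0 0 0 -1; 0 0 0.16 0 0 0 -1; 0 0 0.24 0 0 0 -1; 0 0 0.32 0 0 0 -1; 0 0 0.4 0 0 0 -1; 0 0 0.46 0 0 0 -1'
python3 -m handwheel '0 0 0.03 0 0 0 -1; 0 0 0.06 0 0 0 -1; 0 0 0.07 0 0 0 -1'
```

```text
time: 6.4
tool_pos: [514.8, 157.1, 268.0]
tcp_rot: [3.138, 0.002, 2.216]
contact_force: [-2.1, -0.0, 9.4]
grip_width: 0.4
finger_force: 4.4
time: 6.9
tool_pos: [514.8, 157.1, 221.8]
tcp_rot: [3.138, 0.002, 2.216]
contact_force: [-2.1, 0.1, 8.8]
grip_width: 0.3
finger_force: 4.4
time: 7.15
tool_pos: [514.8, 157.1, 215.1]
tcp_rot: [3.138, 0.002, 2.216]
contact_force: [-2.7, 0.6, 14.1]
grip_width: 0.3
finger_force: 6.9
```

```bash
python3 -m handwheel '0 0 0.01 0 0 0 -1; 0 0 0.02 0 0 0 -1; 0 0 0.02 0 0 0 -1'
```

```text
time: 7.4
tool_pos: [515.2, 157.1, 214.9]
tcp_rot: [3.136, 0.003, 2.216]
contact_force: [-4.2, -2.0, 16.9]
grip_width: 0.1
finger_force: 8.8
```

```bash
python3 -m handwheel '0 0 -0.3 0 0 0 -1; 0.35 0 -0.3 0 0 0 -1; 0.5 0 -0.3 0 0 0 -1; 0.5 0 -0.3 0 0 0 -1; 0.5 0 0 0 0 0 -1; 0.5 0 0.27 0 0 0 -1; 0.5 0 0.27 0 0 0 -1'
python3 - <<'E'
from h import *
o=bot.get_obs();tp=o["tool_pos"];print(tp,o["contact_force"],o["moment"])
p=viewer.capture("scene");f=p["frame"][110:270,230:410,::-1]
cv2.imwrite("pics/s5.png",cv2.resize(f,None,fx=3.5,fy=3.5,interpolation=cv2.INTER_CUBIC))
E
```

```text
time: 7.98
tool_pos: [481.7, 195.9, 179.9]
tcp_rot: [-3.135, -0.003, 2.217]
contact_force: [-1.2, -0.7, -0.8]
grip_width: 0.4
finger_force: 0.0
[481.70433832 195.94879154 179.94408297] [-1.17137281 -0.69478066 -0.82986906] [-0.04306367  0.05999955 -0.00675245]
```

View pics/s5.png

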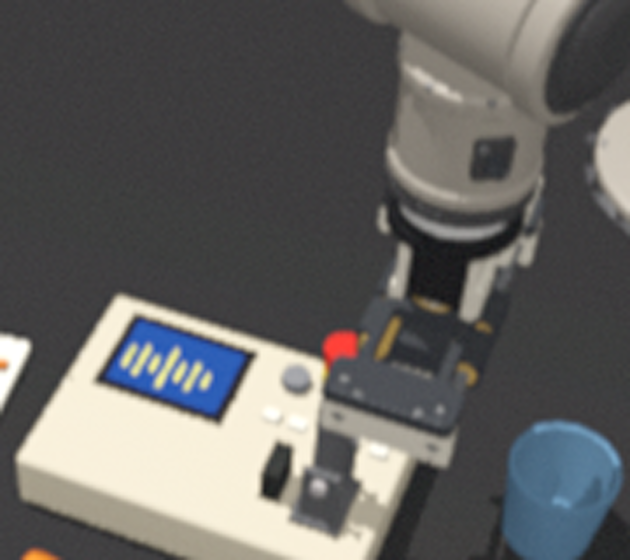

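The cap sits low beside the fingers at crop (342,348) and the mast is upright. Fingers are on the +y side, so I'll push it over along the arc.

```bash
python3 -m handwheel '-0.27 0 0 0 0 0 -1; -0.38 0 0 0 0 0 -1; -0.49 0 0 0 0 0 -1; -0.59 0 0.02 0 0 0 -1; -0.69 0 0.05 0 0 0 -1; -0.79 0 0.1 0 0 0 -1; -0.88 0 0.15 0 0 0 -1'
python3 -m handwheel '-0.08 0 0.07 0 0 0 -1; -0.15 0 0.15 0 0 0 -1; -0.21 0 0.24 0 0 0 -1; -0.26 0 0.33 0 0 0 -1; -0.3 0 0.43 0 0 0 -1; -0.32 0 0.5 0 0 0 -1'
```

```text
time: 8.62
tool_pos: [537.6, 125.9, 168.8]
tcp_rot: [3.14, 0.001, 2.216]
contact_force: [-0.9, 2.1, 1.0]
grip_width: 0.2
finger_force: 1.6
time: 9.12
tool_pos: [556.0, 100.4, 117.2]
tcp_rot: [-3.141, -0.0, 2.216]
contact_force: [1.7, 0.1, 2.7]
grip_width: 0.2
finger_force: 1.5
```

```bash
python3 -m handwheel '0 0 0.02 0 0 0 -1; 0 0 0.04 0 0 0 -1; 0 0 0.06 0 0 0 -1; 0 0 0.07 0 0 0 -1; 0 0 0.07 0 0 0 -1'
```

```text
time: 9.53
tool_pos: [555.5, 101.1, 112.1]
tcp_rot: [-3.141, 0.0, 2.217]
contact_force: [-0.8, -1.6, 3.4]
grip_width: 0.7
finger_force: 1.5
```

```bash
python3 -m handwheel '0 0 0.02 0 0 0 -1; 0 0 0.03 0 0 0 -1; 0 0 0.03 0 0 0 -1'; python3 -m handwheel '0 0 0.02 0 0 0 -1; 0 0 0.03 0 0 0 -1; 0 0 0.03 0 0 0 -1'
```

```text
time: 9.78
tool_pos: [555.7, 101.1, 111.5]
tcp_rot: [3.14, 0.001, 2.217]
contact_force: [-7.4, -3.2, 19.9]
grip_width: 0.7
finger_force: 10.1
time: 10.03
tool_pos: [555.9, 101.1, 111.0]
tcp_rot: [3.139, 0.002, 2.217]
contact_force: [-13.1, -3.2, 37.2]
grip_width: 0.3
finger_force: 18.8
```

Against the stop at z = 111. Retreating and checking.

```bash
python3 -m handwheel '0 0 -0.1 0 0 0 -1; 0 0 -0.4 0 0 0 -1; 0 0 -0.8 0 0 0 -1; 0 0 -1 0 0 0 -1; 0 0 -1 0 0 0 -1'
python3 -m handwheel '0 -0.3 -0.3 0 0 0 -1; 0 -0.7 -0.6 0 0 0 -1; 0 -1 -0.6 0 0 0 -1; 0 -1 -0.6 0 0 0 -1'
python3 -m handwheel '0.3 -0.3 0 0 0 0 -1; 0.6 -0.6 0 0 0 0 -1; 0.9 -0.9 0 0 0 0 -1; 1 -1 0 0 0 0 -1; 1 -1 0 0 0 0 -1; 1 -1 0 0 0 0 -1'
python3 - <<'E'
from h import *
p=viewer.capture("scene");f=p["frame"][160:320,190:410,::-1];q=viewer.capture("top");g=q["frame"][110:310,180:370,::-1]
print("cap expected",proj(p,(512+.6*115,157-.8*115,100)))
a=cv2.resize(f,(550,400),interpolation=cv2.INTER_CUBIC)
b=cv2.resize(g,None,fx=1.3,fy=1.3,interpolation=cv2.INTER_CUBIC);c=np.zeros((400,800,3),np.uint8);c[:,:550]=a;c[:b.shape[0],553:553+b.shape[1]]=b[:400,:247]
cv2.imwrite("pics/s6.png",c)
for n,P in(("scene",p),("top",q)):
  for t in("breadboard","pot","screwdriver"):
    print(n,t,[np.round(x["centre"]) for x in viewer.recognise(t,P)[:1]])
o=bot.get_obs();print(o["tool_pos"],o["time"])
E
```

```text
time: 10.45
tool_pos: [557.8, 101.7, 210.9]
tcp_rot: [3.134, 0.005, 2.217]
contact_force: [0.3, -0.1, 0.4]
grip_width: 0.2
finger_force: 0.0
time: 10.78
tool_pos: [472.0, 39.1, 266.7]
tcp_rot: [-3.14, 0.0, 2.215]
contact_force: [1.3, 0.8, 1.2]
grip_width: 0.2
finger_force: 0.0
time: 11.28
tool_pos: [335.7, 60.9, 265.6]
tcp_rot: [3.141, 0.0, 2.217]
contact_force: [0.7, -0.8, -0.0]
grip_width: 0.4
finger_force: 0.0
cap expected [np.float64(277.87275232002355), np.float64(226.45011649008168)]
scene breadboard [array([215., 232.])]
scene pot [array([391., 250.])]
scene screwdriver [array([254., 282.])]
top breadboard [array([328., 150.])]
top pot [array([200., 290.])]
top screwdriver [array([246., 155.])]
[336.32080691  60.45425135 265.40010789] 11.6833
```

View pics/s6.png

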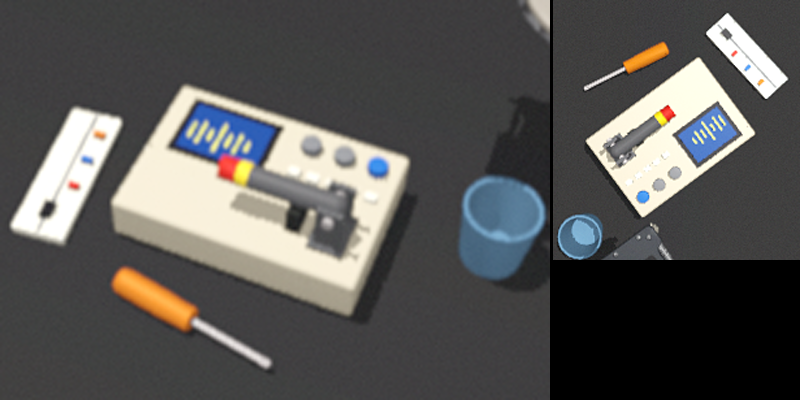

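The picture shows the mast collapsed with no gaps (cap at crop (230,167), collar beside the outer tube), lying flat along the panel, and the bystanders where they were. Handing in.

```bash
python3 -c "
from plant import bot
print(bot.close_job())"
```

```text
the job is handed in; nothing more can be done
None
```

The mast is stowed and the job handed in at about 12 s: the brass tube was pushed home first, then the aluminium one, and the mast was folded flat onto its saddle and released. The breadboard, pot and screwdriver showed no movement beyond detection noise in the final pictures, and no verdict came back when I handed in.

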